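# Mesh-check the 16-tooth gear on the gear rolling tester

### The arm

A 6-joint arm with a two-finger parallel gripper is mounted at the origin on the work surface. World frame = base frame: x ahead of the robot, y to its left, z up, the work surface at z = 0. Lengths are in mm, angles in rad, forces in N, time in s.
With the tool pointing down it reaches from about 400 to 925 mm from the base axis. Payload 12.5 kg.
Tool frame: the origin (TCP) lies midway between the tips of the shut fingers; the grasp point (between the pads) lies 19 mm behind it; z points along the fingers, y is the direction in which the jaws open and shut (so a half turn about z gives the same grasp; the last joint's range is limited). The gripper opens to 95 mm and grips with 3 to 60 N. Pads are 20 mm wide; open, the fingers measure 119 mm over their backs; the gripper's body (75 mm by 180 mm) begins 59 mm behind the grasp point.
Start: joints at [1.133, 0.491, 1.559, -0, 1.092, -0.106], TCP at [203.575, 590.935, 214.661] pointing down, gripper open.
Joint ranges: [-3.1, 3.1], [-0.84, 2.19], [0.05, 2.79], [-1.13, 4.28], [0.06, 2.93], [-2.69, 2.69]. Speed limits (rad/s): [2.22, 2.22, 2.79, 3.14, 3.14, 3.14].

### API

Orientations are given as [roll, pitch, yaw] about the fixed x, y, z axes, in that order (R = Rz(yaw) Ry(pitch) Rx(roll)).
In Python, from cell import env gives the robot as it stands.
- The arm moves only by the tool arm_command, never from a script. Its argument "steps" is a list of rows, each an object of numbers: "dx", "dy", "dz": the shift along the tool's x, y, z as a fraction of full scale; "rx", "ry", "rz": the turn, a rotation vector about the tool's x, y, z as a fraction of full scale; "claw": the gripper command: -1 is fully open, 1 is shut, values between are in proportion. In form: [{"dx": .., "dy": .., "dz": .., "rx": .., "ry": .., "rz": .., "claw": ..}, ...]. A call has 1 to 10 rows; each row shifts and turns the pose as measured when the row begins, along the tool's axes as they then stand; what a row does not reach is not made up. Full scale, the value 1, is 0.8 m for a shift and 90 degrees for a turn. A row lasts 1/8 s, in which the tool goes at most 62.5 mm and 10.7 degrees, less where a joint would pass 70% of its speed; a pose out of reach is approached as far as the arm can. A call with a number of a shift or a turn outside -1 to 1 is refused whole. A call with a gripper value outside its range is refused whole. The fingers move at their own pace and stop on an object; the grip force is fixed at half the most. Time passes only in rows, so rows that do not move let the fingers close. It gives the time, the measured TCP pose, the force and the opening at its end, in the units of the state.
- env.state(): the state, without advancing time (a new reading comes with each control period).
- env.read_camera(name): name is "scene" or "top"; returns (picture, depth): 420x560x3 uint8, red, green, blue; 420x560 float32, mm along the optical axis (not along the pixel's ray), 0 where there is no reading.
- env.get_calibration(name): a dict with "vfov" (degrees; the focal length in pixels is half the picture's height over the tangent of half this angle, whatever the lens; pixels are square), "cx", "cy" (the principal point, pixels), "xyz" and "attitude" of the camera in the world. Camera axes: x right, y up, looking along -z (the intrinsics and any distortion apply to the point x, -y, -z); pixel columns grow to the right and rows downward; lengths in mm; the calibration is good to about 2 mm. A picture is of the moment at which its call begins. get_calibration takes no time and is no camera call.
- env.job_done(): hands the job in, once; it reports no verdict.
The state is a dict: "t": time; "joints": joint angles; "qvel": joint speeds; "tau": joint torques, N m; "eef_pos": TCP position; "tcp_rot": TCP orientation; "ft_force": force on the tool from outside, world axes, zero at the start; "moment": the same for the moment, N m; "opening": opening from 0.0 (shut) to 1.0 (fully open).
Only numpy, scipy, OpenCV 4.12 (cv2) and the standard library are available. Lean on these libraries where they do the work, as an engineer would, in place of code of your own. Each camera call takes 0.05 s, during which the arm holds its last target.

### The job

Pick out the 16-tooth gear from the three on the rubber mat and lower it, hub up, right down onto the test post of the gear tester, then slide the carriage up to its stop so that the master gear meshes with it; do not force the teeth if they butt tip to tip. Then push the clear guard over the gears fully shut until its catch snaps in. Leave the other gears and the things on the bench as they are.

Things in the scene. Friction and masses are not known exactly. Their poses are not given: they have to be found in the camera images.
- gear16_center (a point): loose 16-tooth spur gear, plain aluminium, about 320 g: outside diameter 90 mm, toothed part 18 mm high, with a smooth round hub on top, 36 mm in diameter and 30 mm high; 22 mm bore right through. Point on its axis, half-way up the 48 mm; z up the axis, hub up; one tooth is centred on x. The gear to check; starts on the 4 mm mat. Mass may differ by 20 percent.
- gear12_center (a point): loose 12-tooth spur gear, plain aluminium, about 200 g: outside diameter 70 mm, toothed part 18 mm high, with a smooth round hub on top, 36 mm in diameter and 30 mm high; 22 mm bore right through. Point on its axis, half-way up the 48 mm; z up the axis, hub up; one tooth is centred on x. Not wanted: stays on the mat.
- gear20_center (a point): loose 20-tooth spur gear, plain aluminium, about 460 g: outside diameter 110 mm, toothed part 18 mm high, with a smooth round hub on top, 36 mm in diameter and 30 mm high; 22 mm bore right through. Point on its axis, half-way up the 48 mm; z up the axis, hub up; one tooth is centred on x. Not wanted: stays on the mat.
- tester: gear tester, fixed on the bench: cream bed 500 mm long (along y), 164 mm wide, 45 mm high, black slideway on top. Origin on the bench, under the bed's centre line; z up, y along the bed from the test post towards the master gear. Its spring catch sits on the far rail.
- post_seat (a point): test post, an upright steel arbor 20 mm in diameter fixed on the bed. Point on its axis at the top of the 32 mm shoulder on which the gear rests, 59 mm above the bench. Above it the arbor is straight for 32 mm, then tapers over 18 mm to an 8 mm tip, 50 mm above the point. Axes as the tester's. A gear on it turns freely.
- master: steel master gear on the carriage, 16 teeth, outside diameter 90 mm, 18 mm high, a 34 mm nut on top, oiled, turns freely. Origin on its axis, underside, level with the shoulder; a tooth is centred on x. At home its axis is 80.8 mm from the post's. The gears slip into mesh by themselves unless two tips meet dead centre; best load with a tooth space facing a master tooth.
- carriage (a joint): slide of the black carriage along the bed, m: 0 fully back, 0.070 home against its two stop blocks (gears in mesh); grows as it moves towards the post, along the tester's -y. Drags with about 3 N, stays where left. With tips butting it stops about 8 mm short.
- carriage_handle (a point): black upright handle, a cylinder 24 mm in diameter on the carriage's end, 84 mm beyond the master's axis. Point on its axis, 19 mm below its top and 93 mm above the bench; below the point it is 24 mm thick for 22 mm; the carriage's flat top is 36 mm below. Axes as the tester's.
- guard (a joint): slide of the clear guard along the bed, m: 0 fully open, 0.150 fully shut, over the post and the meshing teeth; grows along the tester's +y. Drags with under 1 N; a spring catch adds up to about 8 N from 0.138 to 0.145, then snaps behind the stud, draws the guard home and holds it.
- guard_handle (a point): black grip bar across the top of the guard, 70 mm long across the bed (x), 16 mm thick along it (y), 34 mm high. Point in its middle, 12 mm below its top, 20 mm above its base plate; the guard's flat top is 129 mm above the bench. The guard is a clear tunnel with aluminium edges, 130 mm long, 124 mm wide, the grip half-way along. Axes as the tester's.
- oil_bottle: white plastic oil bottle, 48 mm in diameter, 120 mm high, standing on the bench to the left; origin at the centre of its underside. Not to be disturbed.
- eyepiece: black microscope eyepiece, 49 mm in diameter, 66 mm high, standing on the bench to the left; origin at the centre of its underside. Not to be disturbed.
- caliper: steel caliper lying on the bench to the right, 200 mm long, 9 mm high; origin under the middle of its beam, x along the beam. Not to be disturbed.

How it is judged (in metres and radians):
On the way, in this order (a step that is already met when the one before it is completed fails the run):
1. the 16-tooth gear sits right down on the test post, let go, with the carriage still back (horizontal distance between gear16_center and post_seat below 0.004 m and z of gear16_center in the frame of post_seat between 0.0215 and 0.0265 m and angle between gear16_center's own z axis and vertical below 0.06 rad and contact force between the fingers and gear16 below 0.3 N and value of joint carriage below 0.05 m), for 0.2 s.
2. the carriage is home against its stop and the gears are in mesh (horizontal distance between gear16_center and post_seat below 0.004 m and z of gear16_center in the frame of post_seat between 0.0215 and 0.0265 m and angle between gear16_center's own z axis and vertical below 0.06 rad and value of joint carriage above 0.0675 m), for 0.2 s.
3. the guard is shut and its catch has snapped in (all of step 2 and value of joint guard above 0.1475 m), for 0.2 s.
At the end, for the whole second after the job is handed in: 16-tooth gear on the post within 4 mm of its axis, down on the shoulder within 2.5 mm, upright within 0.06 rad, at rest; carriage at 0.0675 m or more (home); guard at 0.1475 m or more (caught); gripper off everything; other gears and bench things within 30 mm of where they were (all of step 3 and linear speed of gear16 below 0.02 m/s and contact force between the fingers and anything else below 0.3 N); the robot touches nothing.
It fails at once if the teeth are forced together: more than 45 N between the gear and the master (contact force between gear16 and master above 45 N).
It fails at once if the gear is dropped on the post instead of being lowered (faster than 0.6 m/s there) (horizontal distance between gear16_center and post_seat below 0.012 m and z of gear16_center in the frame of post_seat below 0.09 m and linear speed of gear16 above 0.6 m/s).
It fails at once if one of the other gears is moved by more than 30 mm (distance of any of gear12_center, gear20_center from where it was at the start of the episode above 0.03 m).
It fails at once if the bottle, eyepiece or caliper is moved by more than 30 mm (distance of any of oil_bottle, eyepiece, caliper from where it was at the start of the episode above 0.03 m).
It also fails if it takes over 58 s, if anything falls off the work surface, if the arm or the gripper's body presses on something with over 40 N, if the wrist force passes 120 N, or if a joint passes its speed limit or range.

## Working session

There is one attempt and no reset: what is moved stays moved. The work goes in short steps, Python scripts to look and compute and a tool call to move; the robot and the scene stay as the last step left them, time stands still between calls to the robot, and variables do not carry over. Pictures are saved under pics/ and viewed, and the job is handed in when it is done.

Besides the shell and the picture viewer there is one more tool, called after "Call:" as name(argument=value, ...), one argument or row to a line, values as JSON. arm_command: Moves the arm, as the interface text tells. Its arguments: {"type":"object","properties":{"steps":{"type":"array","items":{"type":"object","properties":{"dx":{"type":"number"},"dy":{"type":"number"},"dz":{"type":"number"},"rx":{"type":"number"},"ry":{"type":"number"},"rz":{"type":"number"},"claw":{"type":"number"}}}}},"required":["steps"]}

```bash
ls; mkdir -p pics
python3 - <<'E'
from cell import env
import cv2,numpy as np
print(env.state())
for n in("scene","top"):
    print(n,env.get_calibration(n))
    p,d=env.read_camera(n); cv2.imwrite(f"pics/{n}0.png",p[:,:,::-1]); np.savez(f"{n}0.npz",p=p,d=d); print((d>0).mean())
E
```

```text
pics
{'t': 0.0, 'joints': array([ 1.13337637e+00,  4.91563318e-01,  1.55942962e+00,  5.01597142e-06,
        1.09170661e+00, -1.05584854e-01]), 'qvel': array([ 0.00079087, -0.00147673, -0.00074011,  0.00135354, -0.00096168,
       -0.00014967]), 'tau': array([-1.93112348e-03, -6.12635136e+01, -2.58178157e+01,  6.91656070e-02,
        4.82964842e-02, -8.96650067e-05]), 'eef_pos': array([203.47957983, 590.69991581, 214.06624405]), 'tcp_rot': array([-3.14049239e+00, -1.21078451e-04,  2.80975517e+00]), 'ft_force': array([-0.92210614,  0.43021895,  0.86243279]), 'moment': array([-0.01113996, -0.0157011 ,  0.02419494]), 'opening': 0.9980052995384477}
scene {'vfov': 54.627255727945666, 'cx': 277.7140297869881, 'cy': 209.8578180514958, 'xyz': array([ 888.38664576,  516.80430152, 1021.29629908]), 'attitude': array([ 6.28894388e-01, -1.51416213e-03,  2.54458975e+00])}
0.9958588435374149
top {'vfov': 44.34626409376089, 'cx': 281.1910991004823, 'cy': 210.89092741989114, 'xyz': array([ 318.10357951,   18.07108005, 1423.63538546]), 'attitude': array([ 0.17081259, -0.02751356, -1.57813427])}
0.9959013605442177
```

View pics/scene0.png

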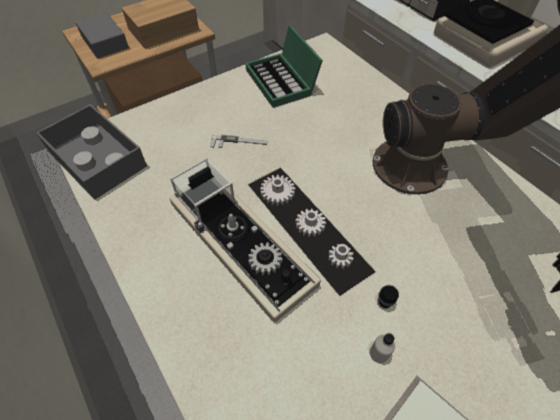

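View pics/top0.png

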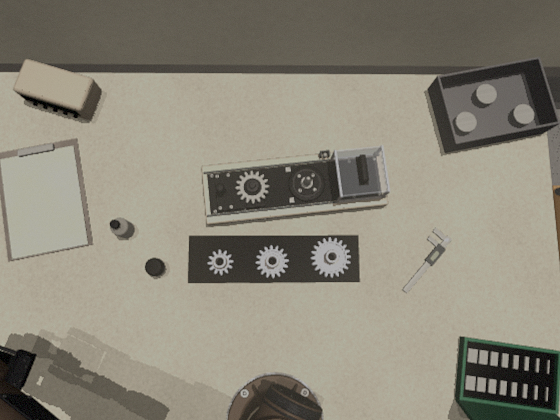

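```bash
cat > h.py <<'E'
import numpy as np,cv2
from scipy.spatial.transform import Rotation as R
def cam(c):
    f=210/np.tan(np.radians(c['vfov']/2)); M=R.from_euler('xyz',c['attitude']).as_matrix(); return f,M
def cloud(c,d):
    f,M=cam(c); v,u=np.mgrid[:420,:560]
    P=np.stack([(u-c['cx'])/f*d,-(v-c['cy'])/f*d,-d],-1)
    return P@M.T+c['xyz']
def ray(c,u,v,z):
    f,M=cam(c); r=M@np.array([(u-c['cx'])/f,-(v-c['cy'])/f,-1]); return c['xyz']+r*(z-c['xyz'][2])/r[2]
def proj(c,p):
    f,M=cam(c); q=M.T@(np.array(p)-c['xyz']); return np.array([c['cx']+f*q[0]/-q[2], c['cy']-f*q[1]/-q[2]])
E
python3 - <<'E'
from cell import env
from h import *
for n in("top","scene"):
    c=env.get_calibration(n); z=np.load(n+"0.npz"); X=cloud(c,z['d']); p=z['p']
    pts={"top":[(150,180),(300,300),(190,262),(272,261),(220,262),(331,257),(252,186),(307,182),(362,168),(222,188)],"scene":[(300,380),(200,150),(311,220),(277,186),(341,254),(264,257),(232,220),(200,177),(286,272)]}[n]
    for u,v in pts: print(n,(u,v),X[v,u].round(1))
    x0,y0,x1,y1={"top":(180,135,400,290),"scene":(165,150,385,325)}[n]
    cv2.imwrite(f"pics/{n}_crop.png",cv2.resize(p[y0:y1,x0:x1,::-1],None,fx=3.4,fy=3.4,interpolation=cv2.INTER_CUBIC))
E
```

```text
top (150, 180) [651.6 344.7   4.5]
top (300, 300) [316.8 -72.1   5.4]
top (190, 262) [421.5 227.8   4.2]
top (272, 261) [423.    3.5   4.7]
top (220, 262) [421.1 146.1   3.5]
top (331, 257) [ 432.9 -159.     8. ]
top (252, 186) [613.   56.2  99. ]
top (307, 182) [624.7 -89.2  94. ]
top (362, 168) [ 646.2 -224.5  158.4]
top (222, 188) [604.4 133.4 114. ]
scene (300, 380) [707.8 348.    3.3]
scene (200, 150) [ 549.3 -458.7    2.6]
scene (311, 220) [431.9  19.1  53. ]
scene (277, 186) [ 440.4 -143.6   49.5]
scene (341, 254) [432.  155.3  52.9]
scene (264, 257) [622.9  65.3  94.4]
scene (232, 220) [632.3 -82.6  94. ]
scene (200, 177) [ 649.1 -219.6  155.1]
scene (286, 272) [606.7 141.4 114.7]
```

View pics/top_crop.png

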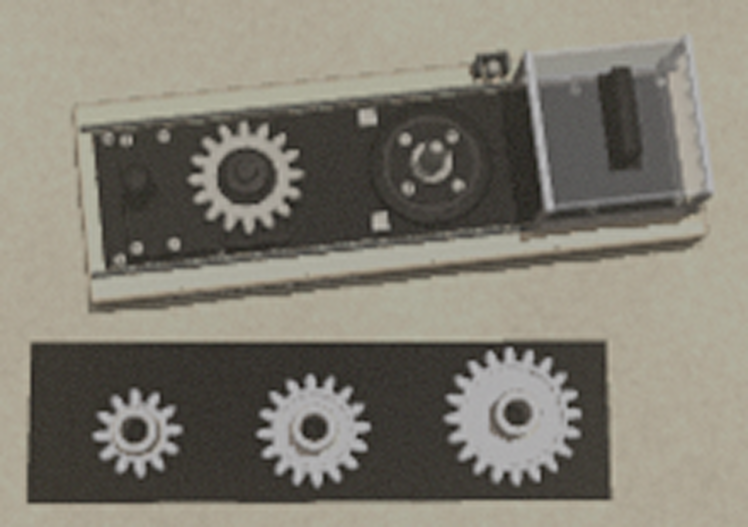

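View pics/scene_crop.png

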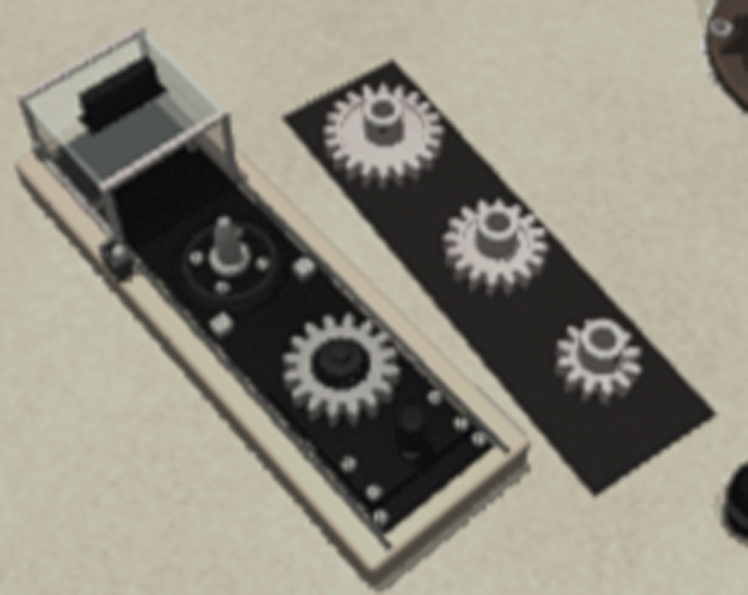

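```bash
cat > m.py <<'E'
from h import *
def rect(c,p,x,y,z,half,s=0.4):
    # sample plane patch: rows = x offset, cols = y offset
    g=np.arange(-half,half+s/2,s); f,M=cam(c)
    GX,GY=np.meshgrid(x+g,y+g,indexing='ij'); Q=(np.stack([GX,GY,np.full_like(GX,z)],-1)-c['xyz'])@M
    u=(c['cx']+f*Q[...,0]/-Q[...,2]).astype(np.float32); v=(c['cy']-f*Q[...,1]/-Q[...,2]).astype(np.float32)
    return cv2.remap(p,u,v,cv2.INTER_CUBIC),GX,GY
def gear(c,p,x,y,z,Ro,n,thr,it=4):
    for _ in range(it):
        im,GX,GY=rect(c,p,x,y,z,Ro+12); g=cv2.cvtColor(im,cv2.COLOR_RGB2GRAY); m=(g>thr).astype(np.uint8)
        k,l,st,ce=cv2.connectedComponentsWithStats(m); 
        st[0,4]=0; b=l==np.argmax(st[:,4])
        q=np.stack([GX[b],GY[b]],-1).astype(np.float32)
        (x,y),r=cv2.minEnclosingCircle(q)
    # phase
    th=np.arange(720)*2*np.pi/720; A=0
    for rr in np.arange(Ro-7,Ro-2,0.5):
        Q=np.stack([x+rr*np.cos(th),y+rr*np.sin(th)],-1); I=np.round((Q-[GX[0,0],GY[0,0]])/0.4).astype(int)
        A=A+(g[I[:,0],I[:,1]].astype(float)*np.exp(-1j*n*th)).sum()
    ph=-np.angle(A)/n
    return x,y,r,ph,abs(A),im,q.mean(0)
E
python3 - <<'E'
from cell import env
from m import *
C={n:env.get_calibration(n) for n in("top","scene")}; Z={n:np.load(n+"0.npz") for n in C}
for n in C:
    p=Z[n]['p'];X=cloud(C[n],Z[n]['d'])
    for nm,x,y,z,Ro,k,t in(("g16",427,8,22,45,16,110),("g12",427,150,22,35,12,110),("g20",435,-150,22,55,20,110),("master",616,62,77,45,16,110)):
        r=gear(C[n],p,x,y,z,Ro,k,t); print(n,nm,np.round(r[:3],1),"phase",round(r[3],4),"pitch",round(2*np.pi/k,4),int(r[4]),r[6].round(1))
        if nm in("g16","master"): cv2.imwrite(f"pics/{n}_{nm}.png",cv2.resize(r[5][:,:,::-1],None,fx=1.8,fy=1.8))
    # depth-based
    def sel(x,y,R,z0,z1):
        m=(np.hypot(X[...,0]-x,X[...,1]-y)<R)&(X[...,2]>z0)&(X[...,2]<z1); q=X[m]
        return len(q), q.mean(0).round(1) if len(q) else None, (cv2.minEnclosingCircle(q[:,:2].astype(np.float32)) if len(q) else None)
    print(n,"hub16",sel(427,8,30,47,60)); print("table",np.median(X[(X[...,0]<600)&(X[...,0]>530)&(X[...,1]>250)&(X[...,1]<350)][:,2]))
    print("post tip",sel(625,-88,25,90,116)); print("nut",sel(616,62,25,86,104)); print("chandle",sel(605,135,25,90,118)); print("ghandle",sel(640,-222,45,142,172))
E
cd pics; python3 -c "
import cv2,numpy as np
a=[cv2.resize(cv2.imread(f),(390,290)) for f in('top_g16.png','top_master.png','scene_g16.png','scene_master.png')]
cv2.imwrite('gg.png',np.vstack([np.hstack(a[:2]),np.hstack(a[2:])]))"
```

```text
top g16 [421.7   4.7  45.6] phase 0.0624 pitch 0.3927 258115 [421.3   4.3]
top g12 [420.2 144.3  35.3] phase 0.0778 pitch 0.5236 257557 [420.1 144.2]
top g20 [ 432.4 -155.9   55.9] phase 0.0313 pitch 0.3142 247196 [ 432.3 -155.8]
top master [616.8  56.9  45.4] phase 0.0541 pitch 0.3927 228597 [616.7  57.3]
top hub16 (85, array([422.2,   4.3,  52.7]), ((422.1044616699219, 3.5469601154327393), 17.475671768188477))
table 1.3297961931416467
post tip (41, array([630.5, -89.9, 101. ]), ((631.4739990234375, -90.56735229492188), 9.775938034057617))
nut (127, array([616.2,  56. ,  93. ]), ((614.2610473632812, 52.5585823059082), 20.3925838470459))
chandle (75, array([606. , 138.7, 109.9]), ((607.317138671875, 138.70887756347656), 11.567033767700195))
ghandle (217, array([ 645.1, -227.3,  161.7]), ((646.5626220703125, -227.58984375), 34.9212760925293))
scene g16 [375.3   8.   76.9] phase 0.1502 pitch 0.3927 20731 [370.3   6.7]
scene g12 [419.  143.2  36.7] phase 0.0858 pitch 0.5236 159298 [418.5 143.4]
scene g20 [ 381.5 -150.    89.6] phase 0.0168 pitch 0.3142 5986 [ 380.  -152.1]
scene master [615.2  57.4  45.5] phase 0.053 pitch 0.3927 186141 [615.8  57.6]
scene hub16 (80, array([421.9,   4.1,  52.3]), ((421.3880920410156, 2.9311275482177734), 19.30012321472168))
table 1.2316239259608892
post tip (44, array([633.1, -86.4, 101.1]), ((632.4205932617188, -87.643798828125), 8.95125675201416))
nut (118, array([617.4,  58.7,  93.2]), ((616.77001953125, 56.63808822631836), 17.185012817382812))
chandle (99, array([609.5, 143.1, 108.4]), ((608.2302856445312, 141.20318603515625), 12.408857345581055))
ghandle (227, array([ 648.5, -223.9,  158.9]), ((647.3726806640625, -228.40614318847656), 35.192649841308594))
```

View pics/gg.png

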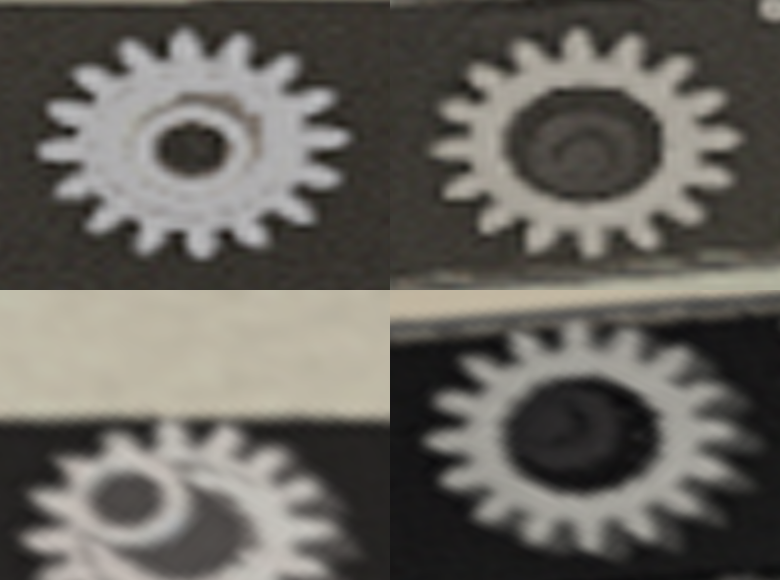

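Run:
```python
from cell import env
from m import *
a=[]
for n in("top","scene"):
    c=env.get_calibration(n); p=np.load(n+"0.npz")['p']
    for z in(59,109):
        im,_,_=rect(c,p,632,-91,z,39.5,0.4)
        im=cv2.resize(im,(395,295))[:,:,::-1].copy() if 0 else cv2.resize(im,(300,300))[:,:,::-1].copy()
        cv2.drawMarker(im,(150,150),(0,0,255),cv2.MARKER_CROSS,10); a.append(im)
cv2.imwrite("pics/post.png",np.vstack([np.hstack(a[:2]),np.hstack(a[2:])]))
```

```text
(no output)
```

View pics/post.png

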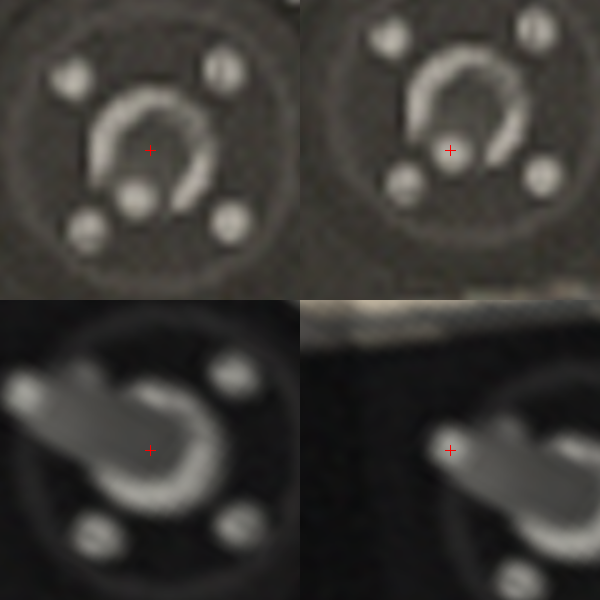

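```bash
cat > go.py <<'E'
import sys
from cell import env
from h import *
# usage: go.py x y z yaw
s=env.state(); x,y,z,yaw=map(float,sys.argv[1:5])
M=R.from_euler('xyz',s['tcp_rot']); T=R.from_euler('xyz',[np.pi,0,yaw])
d=M.inv().apply(np.array([x,y,z])-s['eef_pos']); r=(M.inv()*T).as_rotvec()
print("tcp",s['eef_pos'].round(1),s['tcp_rot'].round(4),"t",round(s['t'],2),"open",round(s['opening'],3),"F",s['ft_force'].round(1))
print("mm tool",d.round(1)," frac",(d/800).round(4)," rot frac",(r/(np.pi/2)).round(4))
E
python3 go.py 421.7 4.5 150 1.781
python3 - <<'E'
from cell import env
from m import *
# bed yaw: cream bed mask -> min area rect on plane z=45, both views; guard bar
for n in("top",):
    c=env.get_calibration(n); p=np.load(n+"0.npz")['p']; 
    im,GX,GY=rect(c,p,625,-40,45,300,1.0)
    cv2.imwrite("pics/bed.png",im[:,:,::-1][150:450])
E
```

```text
tcp [203.5 590.7 214.1] [-3.1406e+00 -1.0000e-04  2.8098e+00] t 0.1 open 1.002 F [0.  0.1 0.7]
mm tool [-397.3 -483.1   64.6]  frac [-0.4966 -0.6039  0.0807]  rot frac [-6.00e-04  3.00e-04  6.55e-01]
```

View pics/bed.png

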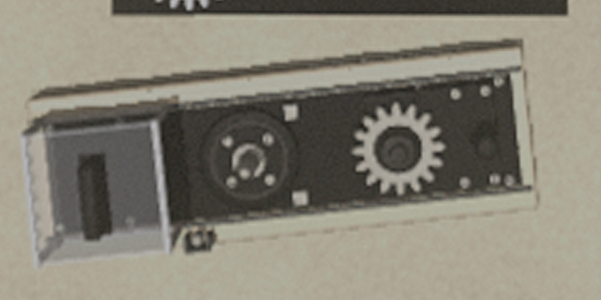

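Call:
arm_command(
  steps=[
    {"dx": -0.04, "dy": -0.05, "dz": 0, "claw": -1},
    {"dx": -0.04, "dy": -0.05, "claw": -1},
    {"dx": -0.04, "dy": -0.05, "claw": -1},
    {"dx": -0.04, "dy": -0.05, "claw": -1},
    {"dx": -0.04, "dy": -0.05, "claw": -1},
    {"dx": -0.04, "dy": -0.05, "claw": -1},
    {"dx": -0.04, "dy": -0.05, "claw": -1},
    {"dx": -0.04, "dy": -0.05, "claw": -1},
    {"dx": -0.04, "dy": -0.05, "claw": -1},
    {"dx": -0.04, "dy": -0.05, "claw": -1},
  ],
)

```text
$.steps[0]: bad value
```

Call:
arm_command(
  steps=[
    {"rz": 0.11, "claw": -1},
    {"rz": 0.11, "claw": -1},
    {"rz": 0.11, "claw": -1},
    {"rz": 0.11, "claw": -1},
    {"rz": 0.11, "claw": -1},
    {"rz": 0.1, "claw": -1},
    {"claw": -1},
  ],
)

```text
$.steps[0]: bad value
```

```bash
python3 go.py 421.7 4.3 120 1.777
```

```text
tcp [203.5 590.7 214.1] [-3.1406e+00 -1.0000e-04  2.8098e+00] t 0.1 open 1.002 F [0.  0.1 0.7]
mm tool [-397.4 -483.3   94.6]  frac [-0.4967 -0.6041  0.1182]  rot frac [-6.000e-04  3.000e-04  6.575e-01]
```

Apparently every field is required in each row.

Call:
arm_command(
  steps=[
    {"dx": -0.04, "dy": -0.05, "dz": 0, "rx": 0, "ry": 0, "rz": 0, "claw": -1},
    {"dx": -0.04, "dy": -0.05, "dz": 0, "rx": 0, "ry": 0, "rz": 0, "claw": -1},
    {"dx": -0.04, "dy": -0.05, "dz": 0, "rx": 0, "ry": 0, "rz": 0, "claw": -1},
    {"dx": -0.04, "dy": -0.05, "dz": 0, "rx": 0, "ry": 0, "rz": 0, "claw": -1},
    {"dx": -0.04, "dy": -0.05, "dz": 0, "rx": 0, "ry": 0, "rz": 0, "claw": -1},
    {"dx": -0.04, "dy": -0.05, "dz": 0, "rx": 0, "ry": 0, "rz": 0, "claw": -1},
    {"dx": -0.04, "dy": -0.05, "dz": 0, "rx": 0, "ry": 0, "rz": 0, "claw": -1},
    {"dx": -0.04, "dy": -0.05, "dz": 0, "rx": 0, "ry": 0, "rz": 0, "claw": -1},
    {"dx": -0.04, "dy": -0.05, "dz": 0, "rx": 0, "ry": 0, "rz": 0, "claw": -1},
    {"dx": -0.04, "dy": -0.05, "dz": 0, "rx": 0, "ry": 0, "rz": 0, "claw": -1},
  ],
)

```text
t: 1.35
eef_pos: [379.0, 95.8, 212.8]
tcp_rot: [-3.139, -0.0, 2.816]
ft_force: [0.4, 0.8, -0.1]
opening: 0.998
```

```bash
python3 go.py 421.7 4.3 120 1.777
```

```text
tcp [379.   95.8 212.8] [-3.1387 -0.      2.8159] t 1.35 open 0.998 F [ 0.4  0.8 -0.1]
mm tool [-69.8 -72.8  93. ]  frac [-0.0872 -0.091   0.1163]  rot frac [-0.0017  0.0009  0.6614]
```

Call:
arm_command(
  steps=[
    {"dx": -0.04, "dy": -0.045, "dz": 0, "rx": 0, "ry": 0, "rz": 0, "claw": -1},
    {"dx": -0.045, "dy": -0.045, "dz": 0, "rx": 0, "ry": 0, "rz": 0, "claw": -1},
    {"dx": 0, "dy": 0, "dz": 0, "rx": 0, "ry": 0, "rz": 0.11, "claw": -1},
    {"dx": 0, "dy": 0, "dz": 0, "rx": 0, "ry": 0, "rz": 0.11, "claw": -1},
    {"dx": 0, "dy": 0, "dz": 0, "rx": 0, "ry": 0, "rz": 0.11, "claw": -1},
    {"dx": 0, "dy": 0, "dz": 0, "rx": 0, "ry": 0, "rz": 0.11, "claw": -1},
    {"dx": 0, "dy": 0, "dz": 0, "rx": 0, "ry": 0, "rz": 0.11, "claw": -1},
    {"dx": 0, "dy": 0, "dz": 0, "rx": 0, "ry": 0, "rz": 0.11, "claw": -1},
    {"dx": 0, "dy": 0, "dz": 0.05, "rx": 0, "ry": 0, "rz": 0, "claw": -1},
    {"dx": 0, "dy": 0, "dz": 0.04, "rx": 0, "ry": 0, "rz": 0, "claw": -1},
  ],
)

```text
t: 2.6
eef_pos: [422.2, -1.7, 140.0]
tcp_rot: [3.14, 0.003, 1.738]
ft_force: [-0.1, -0.9, 0.1]
opening: 1.002
```

```bash
python3 go.py 421.7 4.3 100 1.777
```

```text
tcp [422.2  -1.7 140. ] [3.1404 0.0035 1.7381] t 2.6 open 1.002 F [-0.1 -0.9  0.1]
mm tool [ 6.2  0.4 39.9]  frac [0.0077 0.0005 0.0499]  rot frac [ 0.0007  0.0022 -0.0247]
```

Call:
arm_command(
  steps=[
    {"dx": 0.0077, "dy": 0.0005, "dz": 0.03, "rx": 0.0007, "ry": 0.0022, "rz": -0.0247, "claw": -0.3},
    {"dx": 0, "dy": 0, "dz": 0.03, "rx": 0, "ry": 0, "rz": 0, "claw": -0.2},
    {"dx": 0, "dy": 0, "dz": 0, "rx": 0, "ry": 0, "rz": 0, "claw": -0.2},
  ],
)

```text
t: 2.98
eef_pos: [420.4, 4.6, 88.8]
tcp_rot: [-3.138, -0.001, 1.778]
ft_force: [0.8, -0.6, 0.6]
opening: 0.74
```

```bash
python3 go.py 421.7 4.3 27.5 1.777
```

```text
tcp [420.4   4.6  88.8] [-3.1376e+00 -1.5000e-03  1.7780e+00] t 2.98 open 0.74 F [ 0.8 -0.6  0.6]
mm tool [-0.6  1.4 61.3]  frac [-0.0008  0.0018  0.0766]  rot frac [-0.0026 -0.001   0.0006]
```

Call:
arm_command(
  steps=[
    {"dx": -0.0008, "dy": 0.0018, "dz": 0.04, "rx": -0.0026, "ry": -0.001, "rz": 0, "claw": 0.1},
    {"dx": 0, "dy": 0, "dz": 0.025, "rx": 0, "ry": 0, "rz": 0, "claw": 0},
    {"dx": 0, "dy": 0, "dz": 0.009, "rx": 0, "ry": 0, "rz": 0, "claw": 0},
    {"dx": 0, "dy": 0, "dz": 0, "rx": 0, "ry": 0, "rz": 0, "claw": 0},
  ],
)

```text
t: 3.48
eef_pos: [424.0, 4.0, 31.2]
tcp_rot: [3.137, 0.002, 1.778]
ft_force: [-0.0, -0.1, 0.1]
opening: 0.499
```

```bash
python3 go.py 421.7 4.3 27.5 1.777
python3 - <<'E'
from cell import env
import cv2
p,d=env.read_camera("scene"); cv2.imwrite("pics/s1.png",cv2.resize(p[150:325,220:400,::-1],None,fx=3.3,fy=3.3,interpolation=cv2.INTER_CUBIC))
E
```

```text
tcp [424.    4.   31.2] [3.1374e+00 1.6000e-03 1.7778e+00] t 3.48 open 0.499 F [-0.  -0.1  0.1]
mm tool [ 0.8 -2.2  3.7]  frac [ 0.001  -0.0027  0.0046]  rot frac [0.0027 0.001  0.0005]
```

View pics/s1.png

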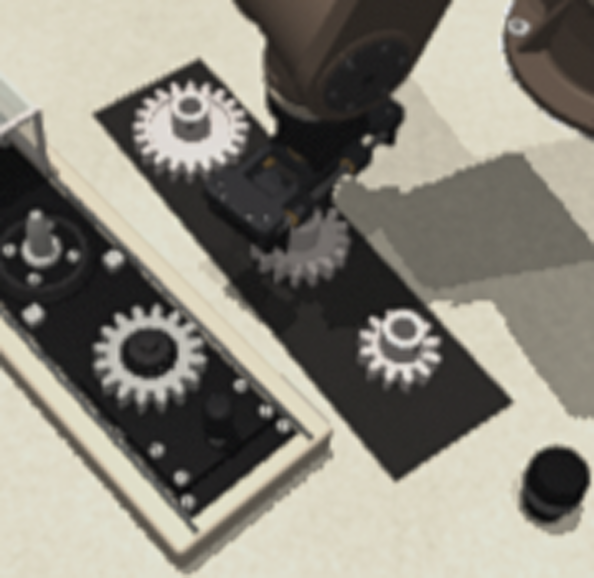

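Call:
arm_command(
  steps=[
    {"dx": 0.001, "dy": -0.0027, "dz": 0.0046, "rx": 0.0027, "ry": 0.001, "rz": 0, "claw": 0},
    {"dx": 0, "dy": 0, "dz": 0, "rx": 0, "ry": 0, "rz": 0, "claw": 1},
    {"dx": 0, "dy": 0, "dz": 0, "rx": 0, "ry": 0, "rz": 0, "claw": 1},
    {"dx": 0, "dy": 0, "dz": 0, "rx": 0, "ry": 0, "rz": 0, "claw": 1},
  ],
)

```text
t: 4.03
eef_pos: [422.2, 4.2, 29.1]
tcp_rot: [3.139, 0.001, 1.778]
ft_force: [0.9, -0.0, -2.6]
opening: 0.371
```

```bash
python3 go.py 421.7 4.3 27.5 1.777
```

```text
tcp [422.2   4.2  29.1] [3.1393e+00 9.0000e-04 1.7778e+00] t 4.03 open 0.371 F [ 0.9 -0.  -2.6]
mm tool [ 0.2 -0.5  1.6]  frac [ 0.0002 -0.0006  0.002 ]  rot frac [0.0015 0.0006 0.0005]
```

Call:
arm_command(
  steps=[
    {"dx": 0, "dy": 0, "dz": -0.02, "rx": 0, "ry": 0, "rz": 0, "claw": 1},
    {"dx": 0, "dy": 0, "dz": -0.05, "rx": 0, "ry": 0, "rz": 0, "claw": 1},
    {"dx": 0, "dy": 0, "dz": -0.05, "rx": 0, "ry": 0, "rz": 0, "claw": 1},
    {"dx": 0, "dy": 0, "dz": -0.05, "rx": 0, "ry": 0, "rz": 0, "claw": 1},
    {"dx": 0, "dy": 0, "dz": 0, "rx": 0, "ry": 0, "rz": 0, "claw": 1},
  ],
)

```text
t: 4.65
eef_pos: [421.0, 4.4, 168.2]
tcp_rot: [-3.141, -0.0, 1.778]
ft_force: [-0.0, 0.3, -4.2]
opening: 0.37
```

```bash
python3 go.py 632 -90.4 160 1.677
```

```text
tcp [421.    4.4 168.2] [-3.1407e+00 -3.0000e-04  1.7777e+00] t 4.65 open 0.37 F [-0.   0.3 -4.2]
mm tool [-136.1  187.     8. ]  frac [-0.1702  0.2338  0.0099]  rot frac [-0.0006 -0.0002  0.0641]
```

Call:
arm_command(
  steps=[
    {"dx": -0.034, "dy": 0.046, "dz": 0, "rx": 0, "ry": 0, "rz": 0, "claw": 1},
    {"dx": -0.034, "dy": 0.046, "dz": 0, "rx": 0, "ry": 0, "rz": 0, "claw": 1},
    {"dx": -0.034, "dy": 0.046, "dz": 0, "rx": 0, "ry": 0, "rz": 0, "claw": 1},
    {"dx": -0.034, "dy": 0.046, "dz": 0, "rx": 0, "ry": 0, "rz": 0, "claw": 1},
    {"dx": -0.02, "dy": 0.03, "dz": 0, "rx": 0, "ry": 0, "rz": 0.064, "claw": 1},
    {"dx": 0, "dy": 0, "dz": 0, "rx": 0, "ry": 0, "rz": 0, "claw": 1},
    {"dx": 0, "dy": 0, "dz": 0, "rx": 0, "ry": 0, "rz": 0, "claw": 1},
  ],
)

```text
t: 5.52
eef_pos: [614.9, -84.1, 155.0]
tcp_rot: [-3.126, -0.005, 1.676]
ft_force: [-0.8, -0.0, -3.4]
opening: 0.367
```

```bash
python3 go.py 632 -90.4 160 1.677
```

```text
tcp [614.9 -84.1 155. ] [-3.1257 -0.0055  1.6759] t 5.53 open 0.367 F [-0.8 -0.  -3.4]
mm tool [-8.  16.3 -5.3]  frac [-0.01    0.0204 -0.0066]  rot frac [-0.0101 -0.0035 -0.0007]
```

Call:
arm_command(
  steps=[
    {"dx": -0.01, "dy": 0.0204, "dz": -0.0066, "rx": -0.01, "ry": -0.0035, "rz": 0, "claw": 1},
    {"dx": 0, "dy": 0, "dz": 0, "rx": 0, "ry": 0, "rz": 0, "claw": 1},
  ],
)

```text
t: 5.78
eef_pos: [632.3, -90.3, 159.9]
tcp_rot: [3.141, 0.0, 1.678]
ft_force: [-0.7, 0.3, -3.1]
opening: 0.371
```

```bash
python3 go.py 632 -90.4 160 1.677
python3 - <<'E'
from cell import env
import cv2,numpy as np
a=[]
for n,(y0,x0) in(("scene",(165,160)),("top",(120,240))):
    p,d=env.read_camera(n); np.savez(n+"1.npz",p=p,d=d); a.append(cv2.resize(p[y0:y0+110,x0:x0+130,::-1],(390,330),interpolation=cv2.INTER_CUBIC))
cv2.imwrite("pics/hover.png",np.hstack(a))
E
```

```text
tcp [632.3 -90.3 159.9] [3.1414e+00 1.0000e-04 1.6776e+00] t 5.78 open 0.371 F [-0.7  0.3 -3.1]
mm tool [-0.1 -0.3 -0.1]  frac [-0.0001 -0.0003 -0.0001]  rot frac [0.0001 0.0001 0.0004]
```

View pics/hover.png

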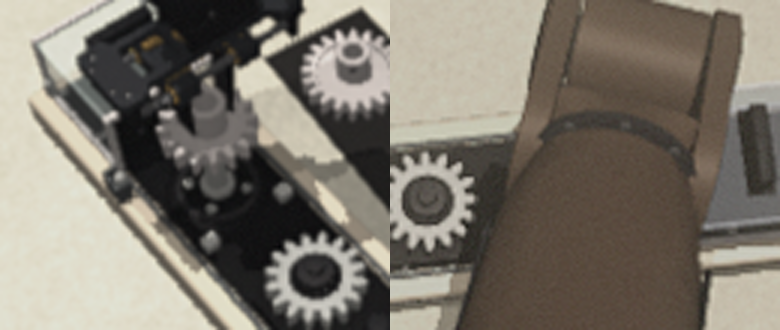

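Call:
arm_command(
  steps=[
    {"dx": 0, "dy": 0, "dz": 0.02, "rx": 0, "ry": 0, "rz": 0, "claw": 1},
    {"dx": 0, "dy": 0, "dz": 0.02, "rx": 0, "ry": 0, "rz": 0, "claw": 1},
    {"dx": 0, "dy": 0, "dz": 0, "rx": 0, "ry": 0, "rz": 0, "claw": 1},
  ],
)

```text
t: 6.25
eef_pos: [630.1, -89.4, 124.8]
tcp_rot: [-3.139, -0.001, 1.678]
ft_force: [0.3, -0.2, -2.7]
opening: 0.367
```

```bash
python3 go.py 632 -90.4 115 1.677
```

```text
tcp [630.1 -89.4 124.8] [-3.1388e+00 -1.1000e-03  1.6779e+00] t 6.25 open 0.367 F [ 0.3 -0.2 -2.7]
mm tool [-1.2  1.8  9.8]  frac [-0.0015  0.0022  0.0122]  rot frac [-0.0018 -0.0007  0.0006]
```

Call:
arm_command(
  steps=[
    {"dx": -0.0015, "dy": 0.0022, "dz": 0.004, "rx": -0.0018, "ry": -0.0007, "rz": 0, "claw": 1},
    {"dx": 0, "dy": 0, "dz": 0.004, "rx": 0, "ry": 0, "rz": 0, "claw": 1},
  ],
)

```text
t: 6.5
eef_pos: [632.3, -90.5, 118.2]
tcp_rot: [3.141, 0.0, 1.678]
ft_force: [-0.5, 0.0, -3.4]
opening: 0.372
```

```bash
python3 go.py 632 -90.4 112 1.677
```

```text
tcp [632.3 -90.5 118.2] [3.1410e+00 3.0000e-04 1.6779e+00] t 6.5 open 0.372 F [-0.5  0.  -3.4]
mm tool [ 0.2 -0.3  6.2]  frac [ 0.0002 -0.0004  0.0077]  rot frac [0.0004 0.0002 0.0006]
```

Call:
arm_command(
  steps=[
    {"dx": 0, "dy": 0, "dz": 0.004, "rx": 0, "ry": 0, "rz": 0, "claw": 1},
  ],
)

```text
t: 6.62
eef_pos: [632.5, -90.5, 114.9]
tcp_rot: [3.141, 0.0, 1.678]
ft_force: [-0.1, -0.5, -4.0]
opening: 0.37
```

Call:
arm_command(
  steps=[
    {"dx": 0, "dy": 0, "dz": 0.004, "rx": 0, "ry": 0, "rz": 0, "claw": 1},
  ],
)

```text
t: 6.75
eef_pos: [632.5, -90.6, 111.7]
tcp_rot: [3.14, 0.0, 1.678]
ft_force: [0.1, 0.5, -3.2]
opening: 0.367
```

```bash
python3 go.py 632 -90.4 106 1.677
```

```text
tcp [632.5 -90.6 111.7] [3.1404e+00 5.0000e-04 1.6779e+00] t 6.75 open 0.367 F [ 0.1  0.5 -3.2]
mm tool [ 0.2 -0.5  5.7]  frac [ 0.0003 -0.0007  0.0071]  rot frac [0.0008 0.0003 0.0006]
```

Call:
arm_command(
  steps=[
    {"dx": 0, "dy": 0, "dz": 0.005, "rx": 0, "ry": 0, "rz": 0, "claw": 1},
    {"dx": 0, "dy": 0, "dz": 0.005, "rx": 0, "ry": 0, "rz": 0, "claw": 1},
  ],
)

```text
t: 7.0
eef_pos: [632.6, -90.6, 103.3]
tcp_rot: [3.14, 0.001, 1.678]
ft_force: [-0.7, 0.2, -2.7]
opening: 0.371
```

Call:
arm_command(
  steps=[
    {"dx": 0, "dy": 0, "dz": 0.005, "rx": 0, "ry": 0, "rz": 0, "claw": 1},
    {"dx": 0, "dy": 0, "dz": 0.005, "rx": 0, "ry": 0, "rz": 0, "claw": 1},
  ],
)

```text
t: 7.25
eef_pos: [632.6, -90.6, 94.8]
tcp_rot: [3.14, 0.001, 1.678]
ft_force: [0.7, -0.0, -2.4]
opening: 0.375
```

```bash
python3 go.py 632 -90.4 86 1.677
```

```text
tcp [632.6 -90.6  94.8] [3.140e+00 6.000e-04 1.678e+00] t 7.25 open 0.375 F [ 0.7 -0.  -2.4]
mm tool [ 0.3 -0.6  8.8]  frac [ 0.0003 -0.0008  0.011 ]  rot frac [0.001  0.0004 0.0006]
```

Call:
arm_command(
  steps=[
    {"dx": 0, "dy": 0, "dz": 0.005, "rx": 0, "ry": 0, "rz": 0, "claw": 1},
    {"dx": 0, "dy": 0, "dz": 0.005, "rx": 0, "ry": 0, "rz": 0, "claw": 1},
  ],
)

```text
t: 7.5
eef_pos: [632.6, -90.6, 86.1]
tcp_rot: [3.14, 0.001, 1.678]
ft_force: [-0.2, -1.7, -3.3]
opening: 0.369
```

Call:
arm_command(
  steps=[
    {"dx": 0, "dy": 0, "dz": 0.002, "rx": 0, "ry": 0, "rz": 0, "claw": 1},
    {"dx": 0, "dy": 0, "dz": 0.002, "rx": 0, "ry": 0, "rz": 0, "claw": 1},
  ],
)

```text
t: 7.75
eef_pos: [632.7, -90.6, 83.9]
tcp_rot: [3.14, 0.001, 1.678]
ft_force: [-8.7, 2.0, 22.5]
opening: 0.37
```

Call:
arm_command(
  steps=[
    {"dx": 0, "dy": 0, "dz": -0.001, "rx": 0, "ry": 0, "rz": 0, "claw": 1},
    {"dx": 0, "dy": 0, "dz": 0, "rx": 0, "ry": 0, "rz": 0, "claw": 0},
    {"dx": 0, "dy": 0, "dz": 0, "rx": 0, "ry": 0, "rz": 0, "claw": 0},
    {"dx": 0, "dy": 0, "dz": 0, "rx": 0, "ry": 0, "rz": 0, "claw": 0},
  ],
)

```text
t: 8.25
eef_pos: [633.4, -90.8, 85.7]
tcp_rot: [3.138, 0.002, 1.678]
ft_force: [0.3, -0.3, -0.5]
opening: 0.5
```

Call:
arm_command(
  steps=[
    {"dx": 0, "dy": 0, "dz": -0.02, "rx": 0, "ry": 0, "rz": 0, "claw": 0},
    {"dx": 0, "dy": 0, "dz": -0.05, "rx": 0, "ry": 0, "rz": 0, "claw": 0},
    {"dx": 0, "dy": 0, "dz": -0.05, "rx": 0, "ry": 0, "rz": 0, "claw": 0},
    {"dx": 0, "dy": 0, "dz": -0.03, "rx": 0, "ry": 0, "rz": 0, "claw": 0},
    {"dx": 0, "dy": 0, "dz": 0, "rx": 0, "ry": 0, "rz": 0, "claw": 0},
  ],
)

```text
t: 8.88
eef_pos: [633.2, -90.7, 213.6]
tcp_rot: [3.135, 0.002, 1.678]
ft_force: [-0.0, -0.2, -1.4]
opening: 0.498
```

```bash
python3 go.py 607.5 140.5 160 1.677
```

```text
tcp [633.2 -90.7 213.6] [3.1353e+00 2.5000e-03 1.6780e+00] t 8.88 open 0.498 F [-0.  -0.2 -1.4]
mm tool [232.8  -1.1  53. ]  frac [ 0.291  -0.0014  0.0662]  rot frac [0.004  0.0016 0.0007]
```

Call:
arm_command(
  steps=[
    {"dx": 0.058, "dy": 0, "dz": 0, "rx": 0.004, "ry": 0.0016, "rz": 0, "claw": 0},
    {"dx": 0.058, "dy": 0, "dz": 0, "rx": 0, "ry": 0, "rz": 0, "claw": 0},
    {"dx": 0.058, "dy": 0, "dz": 0, "rx": 0, "ry": 0, "rz": 0, "claw": 0},
    {"dx": 0.058, "dy": 0, "dz": 0, "rx": 0, "ry": 0, "rz": 0, "claw": 0},
    {"dx": 0.058, "dy": 0, "dz": 0, "rx": 0, "ry": 0, "rz": 0, "claw": 0},
    {"dx": 0, "dy": 0, "dz": 0, "rx": 0, "ry": 0, "rz": 0, "claw": 0},
  ],
)

```text
t: 9.62
eef_pos: [605.9, 145.9, 209.7]
tcp_rot: [-3.137, -0.0, 1.676]
ft_force: [-1.1, 0.1, 0.4]
opening: 0.499
```

```bash
python3 go.py 607.5 140.5 120 1.677;  python3 - <<'E'
from cell import env
from m import *
a=[]
for n,(y0,x0) in(("scene",(180,165)),("top",(130,200))):
    p,d=env.read_camera(n); np.savez(n+"2.npz",p=p,d=d); a.append(cv2.resize(p[y0:y0+110,x0:x0+130,::-1],(390,330),interpolation=cv2.INTER_CUBIC))
    c=env.get_calibration(n)
    for nm,x,y in(("g16",632,-90.4),("master",616.5,57)):
        r=gear(c,p,x,y,77,45,16,110); print(n,nm,np.round(r[:3],1),"phase",round(r[3],4),int(r[4]))
    X=cloud(c,d); m=(np.hypot(X[...,0]-632,X[...,1]+90)<22)&(X[...,2]>85)&(X[...,2]<114); print(m.sum(),X[m].mean(0), np.percentile(X[m][:,2],[50,90]))
cv2.imwrite("pics/seat.png",np.hstack(a))
E
```

```text
tcp [605.9 145.9 209.7] [-3.1366e+00 -3.0000e-04  1.6758e+00] t 9.62 open 0.499 F [-1.1  0.1  0.4]
mm tool [-5.6  1.4 89.7]  frac [-0.007   0.0018  0.1122]  rot frac [-0.0032 -0.0002 -0.0008]
scene g16 [631.4 -90.   47.3] phase -0.0346 219576
scene master [632.5  58.4  41.8] phase 0.0521 31399
165 [633.96045075 -86.80431558 103.07031594] [105.63929099 109.9325828 ]
top g16 [676.5 -86.7  77.1] phase -0.157 16414
top master [617.   56.8  45.8] phase 0.0522 220767
163 [631.83865898 -90.64072445 103.76858572] [105.84538449 110.97730583]
```

View pics/seat.png

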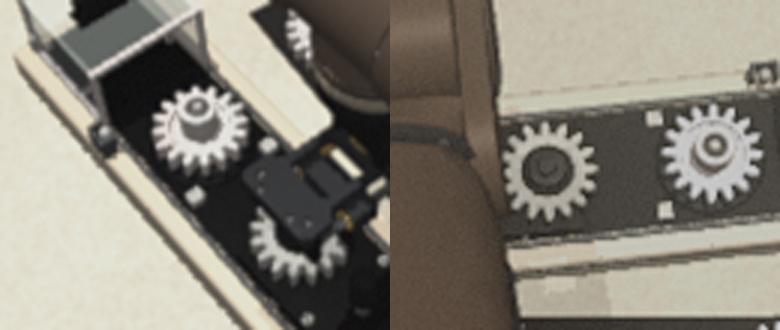

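Call:
arm_command(
  steps=[
    {"dx": -0.007, "dy": 0.0018, "dz": 0.04, "rx": -0.0032, "ry": 0, "rz": -0.0008, "claw": 0},
    {"dx": 0, "dy": 0, "dz": 0.05, "rx": 0, "ry": 0, "rz": 0, "claw": 0},
    {"dx": 0, "dy": 0, "dz": 0, "rx": 0, "ry": 0, "rz": 0, "claw": 0},
  ],
)

```text
t: 10.1
eef_pos: [609.2, 133.7, 136.2]
tcp_rot: [3.141, 0.001, 1.671]
ft_force: [-0.3, -1.0, 1.0]
opening: 0.5
```

```bash
python3 go.py 607.6 140.5 75 1.677
```

```text
tcp [609.2 133.7 136.2] [3.1408e+00 7.0000e-04 1.6710e+00] t 10.1 open 0.5 F [-0.3 -1.   1. ]
mm tool [ 7.  -0.9 61.2]  frac [ 0.0087 -0.0012  0.0765]  rot frac [ 0.0005  0.0004 -0.0038]
```

Call:
arm_command(
  steps=[
    {"dx": 0.0087, "dy": -0.0012, "dz": 0.012, "rx": 0, "ry": 0, "rz": -0.0038, "claw": 0},
    {"dx": 0, "dy": 0, "dz": 0, "rx": 0, "ry": 0, "rz": 0, "claw": 0},
  ],
)

```text
t: 10.35
eef_pos: [608.6, 139.8, 128.2]
tcp_rot: [3.138, 0.001, 1.676]
ft_force: [-0.9, -0.2, 0.4]
opening: 0.502
```

```bash
python3 go.py 607.6 140.5 75 1.677
```

```text
tcp [608.6 139.8 128.2] [3.1385e+00 7.0000e-04 1.6757e+00] t 10.35 open 0.502 F [-0.9 -0.2  0.4]
mm tool [ 0.9 -1.1 53.2]  frac [ 0.0011 -0.0014  0.0665]  rot frac [ 0.002   0.0004 -0.0008]
```

Call:
arm_command(
  steps=[
    {"dx": 0.001, "dy": -0.0014, "dz": 0.03, "rx": 0.002, "ry": 0, "rz": 0, "claw": 0},
    {"dx": 0, "dy": 0, "dz": 0.03, "rx": 0, "ry": 0, "rz": 0, "claw": 0},
    {"dx": 0, "dy": 0, "dz": 0.005, "rx": 0, "ry": 0, "rz": 0, "claw": 0},
    {"dx": 0, "dy": 0, "dz": 0, "rx": 0, "ry": 0, "rz": 0, "claw": 0},
  ],
)

```text
t: 10.85
eef_pos: [610.0, 140.9, 80.1]
tcp_rot: [3.134, 0.001, 1.676]
ft_force: [-0.0, 0.4, 0.8]
opening: 0.499
```

```bash
python3 go.py 607.6 140.5 75 1.677
```

```text
tcp [610.  140.9  80.1] [3.1339e+00 6.0000e-04 1.6763e+00] t 10.85 open 0.499 F [-0.   0.4  0.8]
mm tool [-0.2 -2.5  5.1]  frac [-0.0002 -0.0031  0.0064]  rot frac [ 0.0049  0.0004 -0.0005]
```

Call:
arm_command(
  steps=[
    {"dx": 0, "dy": -0.003, "dz": 0.005, "rx": 0.005, "ry": 0, "rz": 0, "claw": 0},
    {"dx": 0, "dy": 0, "dz": 0, "rx": 0, "ry": 0, "rz": 0, "claw": 1},
    {"dx": 0, "dy": 0, "dz": 0, "rx": 0, "ry": 0, "rz": 0, "claw": 1},
    {"dx": 0, "dy": 0, "dz": 0, "rx": 0, "ry": 0, "rz": 0, "claw": 1},
    {"dx": 0, "dy": 0, "dz": 0, "rx": 0, "ry": 0, "rz": 0, "claw": 1},
  ],
)

```text
t: 11.48
eef_pos: [607.4, 140.7, 78.2]
tcp_rot: [-3.142, 0.001, 1.677]
ft_force: [0.9, -0.1, -2.3]
opening: 0.245
```

```bash
python3 go.py 615.0 70.9 75.5 1.677
```

```text
tcp [607.4 140.7  78.2] [-3.1415e+00  7.0000e-04  1.6766e+00] t 11.47 open 0.245 F [ 0.9 -0.1 -2.3]
mm tool [-70.2   0.2   2.7]  frac [-0.0878  0.0003  0.0034]  rot frac [-0.      0.0004 -0.0003]
```

Call:
arm_command(
  steps=[
    {"dx": -0.012, "dy": 0, "dz": 0, "rx": 0, "ry": 0, "rz": 0, "claw": 1},
    {"dx": -0.015, "dy": 0, "dz": 0, "rx": 0, "ry": 0, "rz": 0, "claw": 1},
    {"dx": -0.015, "dy": 0, "dz": 0, "rx": 0, "ry": 0, "rz": 0, "claw": 1},
    {"dx": -0.012, "dy": 0, "dz": 0, "rx": 0, "ry": 0, "rz": 0, "claw": 1},
  ],
)

```text
t: 11.98
eef_pos: [612.1, 96.8, 78.2]
tcp_rot: [3.141, -0.001, 1.677]
ft_force: [-0.8, 3.4, -0.7]
opening: 0.244
```

```bash
python3 go.py 615.0 70.9 75.5 1.677
```

```text
tcp [612.1  96.8  78.2] [ 3.1412e+00 -7.0000e-04  1.6771e+00] t 11.97 open 0.244 F [-0.8  3.4 -0.7]
mm tool [-26.1   0.1   2.7]  frac [-0.0326  0.0001  0.0033]  rot frac [ 0.0002 -0.0004  0.    ]
```

Call:
arm_command(
  steps=[
    {"dx": -0.005, "dy": 0, "dz": 0, "rx": 0, "ry": 0, "rz": 0, "claw": 1},
    {"dx": -0.005, "dy": 0, "dz": 0, "rx": 0, "ry": 0, "rz": 0, "claw": 1},
  ],
)

```text
t: 12.22
eef_pos: [613.1, 87.6, 78.2]
tcp_rot: [3.141, -0.001, 1.676]
ft_force: [-0.8, 3.7, -0.1]
opening: 0.244
```

Call:
arm_command(
  steps=[
    {"dx": -0.004, "dy": 0, "dz": 0, "rx": 0, "ry": 0, "rz": 0, "claw": 1},
    {"dx": -0.004, "dy": 0, "dz": 0, "rx": 0, "ry": 0, "rz": 0, "claw": 1},
  ],
)

```text
t: 12.48
eef_pos: [613.8, 81.0, 78.2]
tcp_rot: [3.141, -0.001, 1.676]
ft_force: [-0.5, 4.4, -0.1]
opening: 0.248
```

Call:
arm_command(
  steps=[
    {"dx": -0.004, "dy": 0, "dz": 0, "rx": 0, "ry": 0, "rz": 0, "claw": 1},
  ],
)

```text
t: 12.6
eef_pos: [614.2, 77.7, 78.2]
tcp_rot: [3.141, -0.001, 1.676]
ft_force: [-0.2, 3.4, -0.5]
opening: 0.248
```

Call:
arm_command(
  steps=[
    {"dx": -0.003, "dy": 0, "dz": 0, "rx": 0, "ry": 0, "rz": 0, "claw": 1},
  ],
)

```text
t: 12.72
eef_pos: [614.5, 75.2, 78.2]
tcp_rot: [3.141, -0.001, 1.676]
ft_force: [0.8, 3.9, -0.6]
opening: 0.248
```

Call:
arm_command(
  steps=[
    {"dx": -0.003, "dy": 0, "dz": 0, "rx": 0, "ry": 0, "rz": 0, "claw": 1},
  ],
)

```text
t: 12.85
eef_pos: [614.6, 73.6, 78.2]
tcp_rot: [3.141, -0.002, 1.676]
ft_force: [-0.8, 20.7, 1.2]
opening: 0.242
```

Call:
arm_command(
  steps=[
    {"dx": -0.002, "dy": 0, "dz": 0, "rx": 0, "ry": 0, "rz": 0, "claw": 1},
  ],
)

```text
t: 12.98
eef_pos: [614.6, 73.7, 78.2]
tcp_rot: [3.141, -0.005, 1.675]
ft_force: [-1.0, 19.6, 0.3]
opening: 0.244
```

Call:
arm_command(
  steps=[
    {"dx": 0, "dy": 0, "dz": 0, "rx": 0, "ry": 0, "rz": 0, "claw": 0.2},
    {"dx": 0, "dy": 0, "dz": 0, "rx": 0, "ry": 0, "rz": 0, "claw": 0.1},
    {"dx": 0, "dy": 0, "dz": -0.02, "rx": 0, "ry": 0, "rz": 0, "claw": 0},
    {"dx": 0, "dy": 0, "dz": -0.05, "rx": 0, "ry": 0, "rz": 0, "claw": 0},
    {"dx": 0, "dy": 0, "dz": -0.05, "rx": 0, "ry": 0, "rz": 0, "claw": 0},
    {"dx": 0, "dy": 0, "dz": -0.03, "rx": 0, "ry": 0, "rz": 0, "claw": 0},
  ],
)

```text
t: 13.72
eef_pos: [614.5, 71.5, 203.6]
tcp_rot: [-3.141, -0.003, 1.675]
ft_force: [0.3, -0.6, -1.0]
opening: 0.498
```

Call:
arm_command(
  steps=[
    {"dx": 0.06, "dy": 0, "dz": 0, "rx": 0, "ry": 0, "rz": 0, "claw": 0},
    {"dx": 0.06, "dy": 0, "dz": 0, "rx": 0, "ry": 0, "rz": 0, "claw": 0},
    {"dx": 0, "dy": 0, "dz": 0, "rx": 0, "ry": 0, "rz": 0, "claw": 0},
  ],
)

```text
t: 14.1
eef_pos: [605.8, 167.8, 210.6]
tcp_rot: [3.134, -0.002, 1.672]
ft_force: [-0.1, -0.3, -0.3]
opening: 0.499
```

Run:
```python
from cell import env
from m import *
a=[]
print(env.state()['eef_pos'])
for n,(y0,x0) in(("scene",(180,165)),("top",(130,200))):
    p,d=env.read_camera(n); np.savez(n+"3.npz",p=p,d=d); a.append(cv2.resize(p[y0:y0+110,x0:x0+130,::-1],(390,330),interpolation=cv2.INTER_CUBIC))
    c=env.get_calibration(n)
    im,_,_=rect(c,p,625,-40,77,100,0.6); cv2.imwrite(f"pics/mesh_{n}.png",cv2.resize(im,(390,390))[:,:,::-1])
    X=cloud(c,d)
    for nm,x,y,r,z0,z1 in(("chandle",614.9,71.5,25,92,118),("nut",624,-10,25,86,104)):
        m=(np.hypot(X[...,0]-x,X[...,1]-y)<r)&(X[...,2]>z0)&(X[...,2]<z1); q=X[m]; print(n,nm,len(q),q.mean(0).round(1),cv2.minEnclosingCircle(q[:,:2].astype(np.float32)))
cv2.imwrite("pics/mesh.png",np.vstack([np.hstack(a),np.hstack([cv2.imread(f"pics/mesh_{n}.png")[60:320] for n in("scene","top")])]))
```

```text
[605.83253873 167.825309   210.57324224]
scene chandle 0 [nan nan nan] ((0.0, 0.0), 0.0)
scene nut 111 [624.6  -8.   93.4] ((623.0106811523438, -9.990779876708984), 17.790752410888672)
top chandle 71 [613.4  71.9 110.9] ((615.3261108398438, 71.6755142211914), 12.267191886901855)
top nut 121 [623.1 -10.6  92.8] ((623.9513549804688, -11.036252975463867), 16.943843841552734)<stdin>:11: RuntimeWarning: Mean of empty slice.
  ret = um.true_divide(
```

View pics/mesh.png

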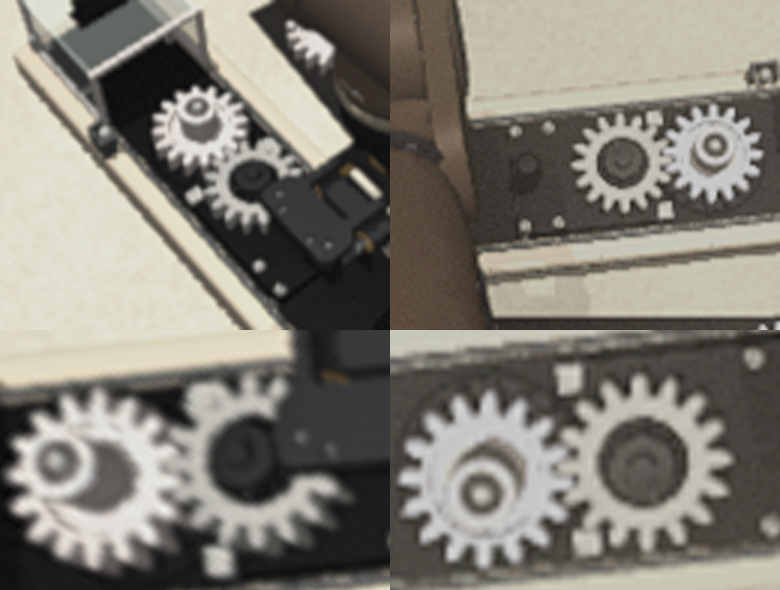

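Call:
arm_command(
  steps=[
    {"dx": -0.06, "dy": 0, "dz": 0, "rx": 0, "ry": 0, "rz": 0, "claw": 1},
    {"dx": -0.065, "dy": 0, "dz": 0, "rx": 0, "ry": 0, "rz": 0, "claw": 1},
    {"dx": -0.065, "dy": 0, "dz": 0, "rx": 0, "ry": 0, "rz": 0, "claw": 1},
    {"dx": -0.065, "dy": 0, "dz": 0, "rx": 0, "ry": 0, "rz": 0, "claw": 1},
    {"dx": -0.065, "dy": 0, "dz": 0, "rx": 0, "ry": 0, "rz": 0, "claw": 1},
    {"dx": -0.065, "dy": 0, "dz": 0, "rx": 0, "ry": 0, "rz": 0, "claw": 1},
    {"dx": -0.065, "dy": 0, "dz": 0, "rx": 0, "ry": 0, "rz": 0, "claw": 1},
    {"dx": -0.06, "dy": 0, "dz": 0, "rx": 0, "ry": 0, "rz": 0, "claw": 1},
    {"dx": 0, "dy": 0, "dz": 0, "rx": 0, "ry": 0, "rz": 0, "claw": 1},
  ],
)

```text
t: 15.32
eef_pos: [642.6, -267.5, 212.3]
tcp_rot: [3.134, 0.001, 1.659]
ft_force: [-0.5, 0.4, -0.3]
opening: 0.006
```

```bash
python3 go.py 649.9 -255.5 180 1.677
```

```text
tcp [ 642.6 -267.5  212.3] [3.1337e+00 8.0000e-04 1.6591e+00] t 15.32 open 0.006 F [-0.5  0.4 -0.3]
mm tool [11.3  8.  32.3]  frac [0.0141 0.01   0.0404]  rot frac [ 0.005   0.0006 -0.0114]
```

Call:
arm_command(
  steps=[
    {"dx": 0.0141, "dy": 0.01, "dz": 0.03, "rx": 0.005, "ry": 0, "rz": -0.0114, "claw": 1},
    {"dx": 0, "dy": 0, "dz": 0.01, "rx": 0, "ry": 0, "rz": 0, "claw": 1},
    {"dx": 0, "dy": 0, "dz": 0, "rx": 0, "ry": 0, "rz": 0, "claw": 1},
  ],
)

```text
t: 15.7
eef_pos: [649.0, -254.1, 177.8]
tcp_rot: [-3.139, -0.0, 1.678]
ft_force: [-0.5, 0.3, 0.4]
opening: 0.004
```

```bash
python3 go.py 649.9 -255.5 144 1.677
python3 - <<'E'
from cell import env
from m import *
a=[]
for n,(y0,x0) in(("scene",(120,120)),("top",(120,280))):
    p,d=env.read_camera(n); a.append(cv2.resize(p[y0:y0+110,x0:x0+130,::-1],(390,330),interpolation=cv2.INTER_CUBIC))
cv2.imwrite("pics/guard0.png",np.hstack(a))
E
```

```text
tcp [ 649.  -254.1  177.8] [-3.1395e+00 -2.0000e-04  1.6780e+00] t 15.7 open 0.004 F [-0.5  0.3  0.4]
mm tool [-1.5  0.8 33.8]  frac [-0.0019  0.001   0.0422]  rot frac [-0.0013 -0.0001  0.0006]
```

View pics/guard0.png

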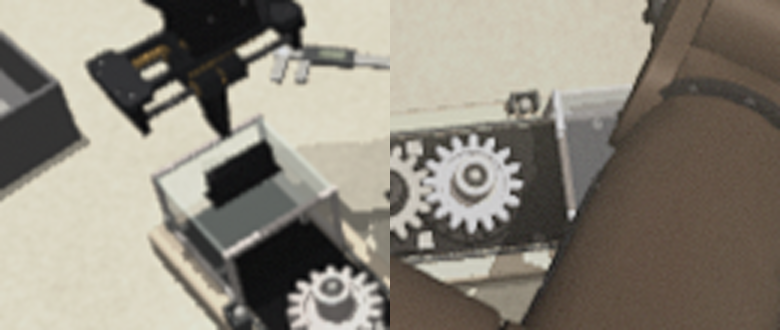

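Call:
arm_command(
  steps=[
    {"dx": -0.002, "dy": 0.001, "dz": 0.02, "rx": 0, "ry": 0, "rz": 0, "claw": 1},
    {"dx": 0, "dy": 0, "dz": 0.018, "rx": 0, "ry": 0, "rz": 0, "claw": 1},
    {"dx": 0, "dy": 0, "dz": 0, "rx": 0, "ry": 0, "rz": 0, "claw": 1},
  ],
)

```text
t: 16.18
eef_pos: [650.4, -255.5, 146.4]
tcp_rot: [-3.141, 0.001, 1.679]
ft_force: [0.6, 0.2, -0.0]
opening: 0.005
```

Call:
arm_command(
  steps=[
    {"dx": 0.01, "dy": 0, "dz": 0, "rx": 0, "ry": 0, "rz": 0, "claw": 1},
    {"dx": 0.012, "dy": 0, "dz": 0, "rx": 0, "ry": 0, "rz": 0, "claw": 1},
    {"dx": 0.02, "dy": 0, "dz": 0, "rx": 0, "ry": 0, "rz": 0, "claw": 1},
    {"dx": 0.02, "dy": 0, "dz": 0, "rx": 0, "ry": 0, "rz": 0, "claw": 1},
    {"dx": 0.02, "dy": 0, "dz": 0, "rx": 0, "ry": 0, "rz": 0, "claw": 1},
  ],
)

```text
t: 16.8
eef_pos: [643.0, -186.5, 147.1]
tcp_rot: [3.141, 0.002, 1.678]
ft_force: [0.0, -1.0, -0.7]
opening: 0.007
```

```bash
python3 go.py 633.0 -96.5 146 1.677
python3 - <<'E'
from cell import env
from m import *
p,d=env.read_camera("scene"); cv2.imwrite("pics/guard1.png",cv2.resize(p[120:290,120:320,::-1],(800,600)[:2] if 0 else (600,510)))
E
```

```text
tcp [ 643.  -186.5  147.1] [3.1412e+00 1.6000e-03 1.6778e+00] t 16.8 open 0.007 F [ 0.  -1.  -0.7]
mm tool [90.5 -0.3  1. ]  frac [ 0.1132 -0.0004  0.0012]  rot frac [0.0003 0.001  0.0005]
```

View pics/guard1.png

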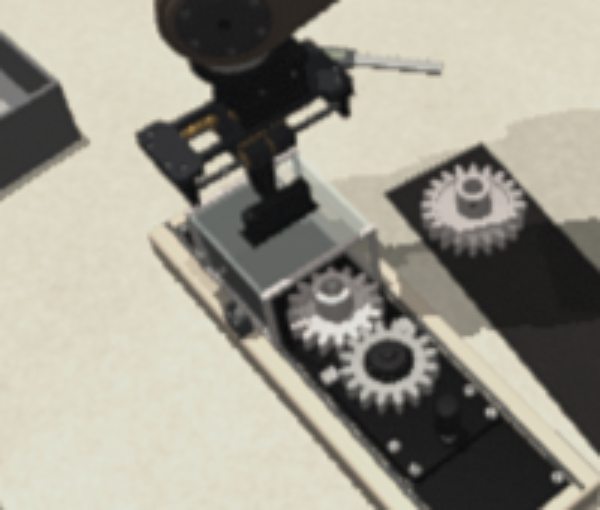

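Call:
arm_command(
  steps=[
    {"dx": 0.02, "dy": 0, "dz": 0, "rx": 0, "ry": 0, "rz": 0, "claw": 1},
    {"dx": 0.02, "dy": 0, "dz": 0, "rx": 0, "ry": 0, "rz": 0, "claw": 1},
    {"dx": 0.02, "dy": 0, "dz": 0, "rx": 0, "ry": 0, "rz": 0, "claw": 1},
    {"dx": 0.012, "dy": 0, "dz": 0, "rx": 0, "ry": 0, "rz": 0, "claw": 1},
  ],
)

```text
t: 17.35
eef_pos: [636.3, -123.3, 147.4]
tcp_rot: [3.141, 0.001, 1.679]
ft_force: [-0.0, -0.5, -0.3]
opening: 0.004
```

```bash
python3 go.py 633.0 -96.5 146 1.677
```

```text
tcp [ 636.3 -123.3  147.4] [3.1409e+00 1.2000e-03 1.6792e+00] t 17.35 open 0.004 F [-0.  -0.5 -0.3]
mm tool [27.  -0.4  1.4]  frac [ 0.0338 -0.0004  0.0017]  rot frac [0.0004 0.0008 0.0014]
```

Call:
arm_command(
  steps=[
    {"dx": 0.008, "dy": 0, "dz": 0, "rx": 0, "ry": 0, "rz": 0, "claw": 1},
    {"dx": 0.008, "dy": 0, "dz": 0, "rx": 0, "ry": 0, "rz": 0, "claw": 1},
  ],
)

```text
t: 17.6
eef_pos: [634.9, -110.0, 147.5]
tcp_rot: [3.141, 0.002, 1.68]
ft_force: [-0.6, -5.7, -0.9]
opening: 0.004
```

Call:
arm_command(
  steps=[
    {"dx": 0.005, "dy": 0, "dz": 0, "rx": 0, "ry": 0, "rz": 0, "claw": 1},
  ],
)

```text
t: 17.73
eef_pos: [634.4, -106.0, 147.5]
tcp_rot: [3.141, 0.002, 1.68]
ft_force: [0.4, -1.1, 0.3]
opening: 0.006
```

Call:
arm_command(
  steps=[
    {"dx": 0.005, "dy": 0, "dz": 0, "rx": 0, "ry": 0, "rz": 0, "claw": 1},
  ],
)

```text
t: 17.85
eef_pos: [633.9, -101.8, 147.4]
tcp_rot: [3.141, 0.002, 1.679]
ft_force: [-0.5, 0.6, -0.0]
opening: 0.007
```

Call:
arm_command(
  steps=[
    {"dx": 0.004, "dy": 0, "dz": 0, "rx": 0, "ry": 0, "rz": 0, "claw": 1},
  ],
)

```text
t: 17.98
eef_pos: [634.0, -101.2, 147.5]
tcp_rot: [3.14, 0.007, 1.68]
ft_force: [0.3, -29.6, -3.5]
opening: 0.005
```

Call:
arm_command(
  steps=[
    {"dx": -0.01, "dy": 0, "dz": 0, "rx": 0, "ry": 0, "rz": 0, "claw": 1},
    {"dx": -0.015, "dy": 0, "dz": 0, "rx": 0, "ry": 0, "rz": 0, "claw": 1},
    {"dx": 0, "dy": 0, "dz": -0.05, "rx": 0, "ry": 0, "rz": 0, "claw": 1},
    {"dx": 0, "dy": 0, "dz": -0.05, "rx": 0, "ry": 0, "rz": 0, "claw": 1},
    {"dx": -0.06, "dy": 0, "dz": -0.02, "rx": 0, "ry": 0, "rz": 0, "claw": 1},
    {"dx": -0.06, "dy": 0, "dz": 0, "rx": 0, "ry": 0, "rz": 0, "claw": 1},
    {"dx": -0.06, "dy": 0, "dz": 0, "rx": 0, "ry": 0, "rz": 0, "claw": 1},
    {"dx": -0.06, "dy": 0, "dz": 0, "rx": 0, "ry": 0, "rz": 0, "claw": 1},
    {"dx": 0, "dy": 0, "dz": 0, "rx": 0, "ry": 0, "rz": 0, "claw": 1},
  ],
)

```text
t: 19.1
eef_pos: [657.3, -319.5, 247.5]
tcp_rot: [3.14, 0.003, 1.68]
ft_force: [0.1, 0.2, -0.4]
opening: 0.006
```

Run:
```python
from cell import env
from m import *
a=[];s=env.state();print(s['t'],s['eef_pos'],s['ft_force'])
for n,(y0,x0) in(("scene",(150,165)),("top",(120,180))):
    p,d=env.read_camera(n); a.append(cv2.resize(p[y0:y0+180,x0:x0+190,::-1],(390,370),interpolation=cv2.INTER_CUBIC))
    c=env.get_calibration(n);X=cloud(c,d)
    for nm,x,y,r,z0,z1 in(("chandle",615,71.5,25,92,118),("nut",624,-10,25,86,104),("ghandle",631,-78,45,142,172)):
        m=(np.hypot(X[...,0]-x,X[...,1]-y)<r)&(X[...,2]>z0)&(X[...,2]<z1); q=X[m]
        if len(q): print(n,nm,len(q),q.mean(0).round(1),cv2.minEnclosingCircle(q[:,:2].astype(np.float32)))
cv2.imwrite("pics/end.png",np.hstack(a))
```

```text
19.1 [ 657.29621328 -319.54008996  247.54935653] [ 0.1053805   0.21721047 -0.35165905]
scene chandle 90 [616.7  76.4 107.8] ((615.8621826171875, 74.38737487792969), 13.041452407836914)
scene nut 112 [624.5  -8.   93.1] ((624.2190551757812, -10.30471420288086), 17.44391632080078)
scene ghandle 241 [633.4 -79.2 159.3] ((631.0279541015625, -78.21708679199219), 35.342979431152344)
top chandle 72 [613.6  71.8 109.8] ((615.0440673828125, 71.97468566894531), 11.932063102722168)
top nut 104 [623.3  -8.8  93.4] ((624.085205078125, -10.695629119873047), 17.050418853759766)
top ghandle 198 [629.8 -83.2 163.1] ((632.113525390625, -84.33155822753906), 35.347015380859375)
```

View pics/end.png

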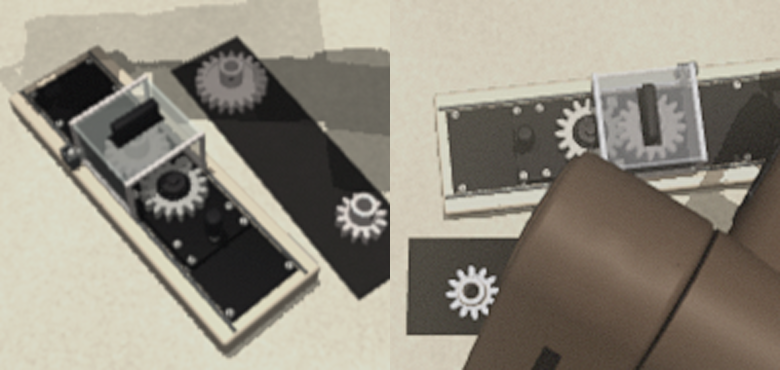

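```bash
python3 -c "
from cell import env
print(env.job_done())"
```

```text
the job is handed in; nothing more can be done
None
```

The job is handed in at about 19 s. The 16-tooth gear is on the test post, the carriage is home in mesh, and the guard is shut on its catch. No verdict is reported, so this rests on my own checks.

- **Gear:** I took it by the hub, turned it about 0.1 rad so a tooth space faced a master tooth, and lowered it onto the post. It was free all the way down and stopped on the shoulder at the expected height. The tooth phase measured after release was within 0.003 rad of the target.
- **Carriage:** I slid it in by its handle with about 4 N of drag. It went past the tip-to-tip position without butting and met its stop at about 20 N. The master is now about 80.3 mm from the post, against the stated 80.8 mm. Travel was only about 67.4 mm, because the carriage appears to have started about 2.5 mm forward of fully back.
- **Guard:** I pushed it with the shut fingers. A reading during the catch travel was 5.7 N, then the force fell away, and the guard came up against a hard stop at about 30 N. The cameras disagree slightly on its travel, giving about 145 to 150 mm against the 150 mm full stroke. I take that to be the guard also starting a few millimetres forward, but I did not confirm it separately.
- **At the end:** The tool is clear of everything at 247 mm height with no contact force. The 12- and 20-tooth gears look unmoved in the last pictures. I did not re-measure them, the bottle, the eyepiece or the caliper.

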